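# Unlock the red pastry carrier's two-stage catch

### The job

Unlock the pastry carrier with the red lid: slide its yellow safety tab all the way off the steel latch, then swing the latch up until it stands upright and leave it there. Leave the carrier with the green lid alone.

Things in the scene. Friction and masses are not known exactly. Their poses are not given: they have to be found in the camera images.
- carrier_red: Pastry carrier to unlock: white box, red lid, fixed; 240 (x) x 220 (y) x 115 mm high. Origin: centre of underside; z up; x from the latch's grip end to its hinge, roughly away from the robot (turned up to 0.4 rad). On the lid: a steel latch lever along x and, crossing over it, a yellow safety tab. Offsets below are in mm in this frame.
- safety_tab (a joint): Yellow tab of the red carrier, m. Near 0 (0 to 0.006 at start): its flat tongue (22 wide, top z=141.5) blocks the lever. Slides along carrier +y to a stop at 0.036 (lever free from 0.022); takes 2 N, stays where left. Upright knob to pinch or push: 16 (x) x 14 (y), z 141.5 to 173.5, centre x=20, y=30 + slide.
- main_latch (a joint): Red carrier's lever (14 wide), rad. 0 shut, grip end swings up and over to +x, 1.57 upright, stop 1.7. Hinge line parallel to y at x=60, z=129. Grip: black round cross-bar along y, 22 dia, 26 long, flat ends facing +-y; when shut its centre is x=-35, y=-25, z=151 (36 above lid; 95 before, 22 above the hinge). Takes 1 to 2 N, stays where left.
- carrier_green: The other pastry carrier, to be left alone: same size, form, frame and catch, but a green lid. Either may stand on the left or the right. Origin at the centre of its underside.

How it is judged:
By the outcome, as a careful person would: the job done as asked, in the order asked, and still so for the second after the job is handed in, with the robot touching nothing.
It also fails if it takes over 45 s, if anything falls off the work surface, if the arm or the gripper's body presses on something with over 40 N, if the wrist force passes 120 N, or if a joint passes its speed limit or range.

### The arm

A 6-joint arm with a two-finger parallel gripper is mounted at the origin on the work surface. World frame = base frame: x ahead of the robot, y to its left, z up, the work surface at z = 0. Lengths are in m, angles in rad, forces in N, time in s.
With the tool pointing down it reaches from about 0.275 to 0.85 m from the base axis. Payload 5.2 kg.
Tool frame: the origin (TCP) lies midway between the tips of the shut fingers; the grasp point (between the pads) lies 19 mm behind it (robot.hold_point_z is the distance from the TCP to the grasp point, in m); z points along the fingers, y is the line along which they close (so a half turn about z gives the same grasp; the last joint's range is limited). The gripper opens to 85 mm and grips with 20 to 120 N. Pads are 22 mm wide; open, the fingers measure 114 mm over their backs; the gripper's body (76 mm by 85 mm) begins 54 mm behind the grasp point. The pads swing forward as they close: fully open they stand 13 mm farther back than shut.
Start: joints at [0.973, 0.259, 1.535, -0, 1.348, -0.203], TCP at [0.212, 0.508, 0.231] pointing down, gripper open.
Joint ranges: [-3.14, 3.14], [-0.91, 2.08], [0.19, 2.58], [-1.22, 4.36], [0.22, 2.71], [-3.12, 3.12]. Speed limits (rad/s): [2.57, 2.57, 3.14, 3.14, 3.14, 3.14].

### API

Orientations are given as a unit quaternion [x, y, z, w].
In Python, from station import status, capture, camera_info, hand_in, robot gives the robot as it stands.
- The arm moves only by the tool apply_moves, never from a script. Its argument "targets" is a list of rows, each a list of 7 numbers: the turn, a rotation vector about the tool's x, y, z as a fraction of full scale, then the shift along the tool's x, y, z as a fraction of full scale, then the opening in per cent of the stroke, from 0 (shut) to 100 (fully open). A call has 1 to 8 rows; each row is the pose to reach, as a shift and turn from the pose commanded when the call began, along the tool's axes at that moment, turning the shorter way round; what a row does not reach only later rows make up. Full scale, the value 1, is 30 cm for a shift and 180 degrees for a turn. A row lasts 1/12 s, in which the tool goes at most 41.7 mm and 7.16 degrees, less where a joint would pass 70% of its speed; a pose out of reach is approached as far as the arm can. A call with a number of a shift or a turn outside -1 to 1 is refused whole. A call with a gripper value outside its range is refused whole. The fingers move at their own pace and stop on an object; "squeeze" is the grip in N (left out, the last holds). Time passes only in rows, so rows that repeat a pose let the fingers close. It gives the time, the measured TCP pose, the force, the opening and the grip force at its end, in the units of the state.
- status.sense(): the state, without advancing time (a new reading comes with each control period).
- capture(name): name is "scene" or "side" or "wrist"; returns the picture (400x640x3 uint8, red, green, blue); there is no depth.
- camera_info(name): a dict with "intrinsics" (3x3 intrinsics, pixels), "k1" (the pictures are not rectified: a ray, as slopes to the right and down, at radius r is drawn at 1 + k1 r^2 times it, then the intrinsics apply), "R" (3x3) and "t" (3): a world point X has camera coordinates R X + t; the wrist camera has in their place "hand_eye" (4x4, takes a point from camera to tool coordinates, whose origin is the TCP and whose axes are the flange's). Camera axes: x right, y down, z forward; pixel columns grow to the right and rows downward; lengths in m; the calibration is good to about 2 mm. A picture is of the moment at which its call begins: read the wrist's pose just before it. camera_info takes no time and is no camera call.
- hand_in(): hands the job in; it is judged then, once.
The state is a dict: "time_s": time; "qpos": joint angles; "joint_vel": joint speeds; "joint_torque": joint torques, N m; "eef_pos": TCP position; "tool_rot": TCP orientation; "ft_force": force on the tool from outside, world axes, zero at the start; "torque": the same for the moment, N m; "grip_width": opening from 0.0 (shut) to 1.0 (fully open); "grasp_force": force on a finger pad.
Only numpy, scipy, OpenCV 4.12 (cv2) and the standard library are available. Lean on these libraries where they do the work, as an engineer would, in place of code of your own. Each camera call takes 0.05 s, during which the arm holds its last target. There are 200 camera calls.

## Working session

There is one attempt and no reset: what is moved stays moved. The work goes in short steps, Python scripts to look and compute and a tool call to move; the robot and the scene stay as the last step left them, time stands still between calls to the robot, and variables do not carry over. Pictures are saved under pics/ and viewed, at most 10 in all, crops included, and the job is handed in when it is done.

Besides the shell and the picture viewer there is one more tool, called after "Emit:" by a JSON object that holds its "name" and its "arguments", one argument or row to a line. apply_moves: Moves the arm, as the interface text tells. Shift numbers are shares of 30 cm and turn numbers shares of 180 degrees, none past 1 either way. Its arguments: {"type":"object","properties":{"targets":{"type":"array"},"squeeze":{"type":"number"}},"required":["targets"]}

```bash
ls; mkdir -p pics; python3 - <<'E'
from station import *
import cv2
for n in("scene","side"):
    cv2.imwrite(f"pics/{n}0.png",capture(n)[:,:,::-1]); print(n,camera_info(n))
print(camera_info("wrist")); s=status.sense(); print(s['time_s'],s['eef_pos'],s['tool_rot'],robot.hold_point_z)
E
```

```text
pics
scene {'intrinsics': array([[375.60990781,   0.        , 321.77998158],
       [  0.        , 375.60990781, 202.86554353],
       [  0.        ,   0.        ,   1.        ]]), 'k1': 0.028133020920820945, 'R': array([[-0.02729796,  0.99960804, -0.00621255],
       [ 0.73426478,  0.01583381, -0.67867851],
       [-0.67831413, -0.0230882 , -0.7344092 ]]), 't': array([ 0.01125872, -0.33664781,  1.21367383])}
side {'intrinsics': array([[422.9736922 ,   0.        , 315.86482179],
       [  0.        , 422.9736922 , 203.96865653],
       [  0.        ,   0.        ,   1.        ]]), 'k1': -0.07318177084719678, 'R': array([[ 0.12688381,  0.99177633,  0.01673933],
       [ 0.7559956 , -0.0857662 , -0.6489336 ],
       [-0.64216132,  0.09499403, -0.76066088]]), 't': array([-0.06482153, -0.36976665,  1.17858498])}
{'intrinsics': array([[287.06793718,   0.        , 317.83533364],
       [  0.        , 287.06793718, 198.74584824],
       [  0.        ,   0.        ,   1.        ]]), 'k1': -0.023142180648111518, 'hand_eye': array([[-2.30547607e-04, -9.50365097e-01, -3.11136835e-01,
         7.86113246e-02],
       [ 9.99999951e-01, -2.85523276e-04,  1.31144099e-04,
         1.06215969e-03],
       [-2.13471583e-04, -3.11136789e-01,  9.50365116e-01,
        -1.41378505e-01],
       [ 0.00000000e+00,  0.00000000e+00,  0.00000000e+00,
         1.00000000e+00]])}
0.1 [0.21125206 0.50730526 0.23055589] [ 1.96096731e-01  9.80584216e-01 -7.55730072e-04 -3.09797766e-04] 0.0187
```

View pics/scene0.png

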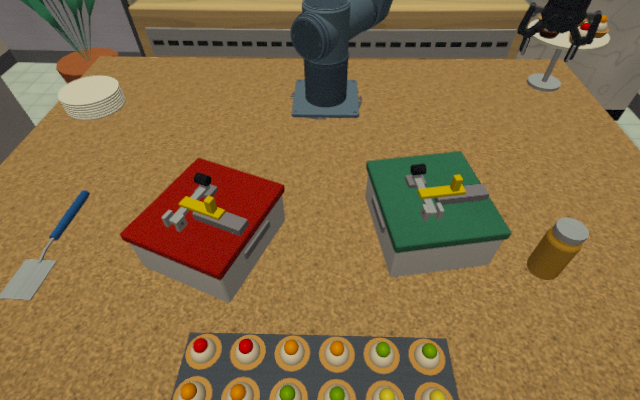

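View pics/side0.png

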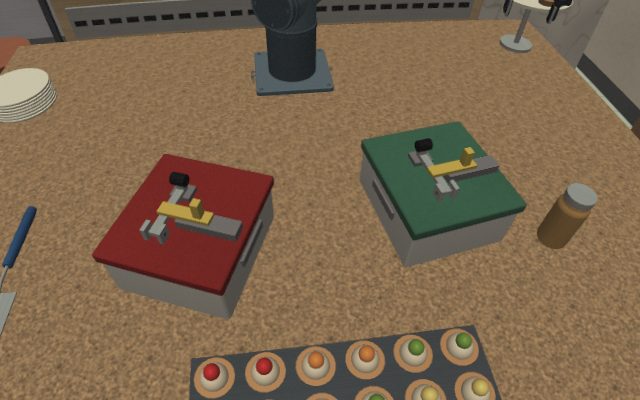

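The red carrier is on the image left (world -y) and the green one on the right. In the scene view the red lid's corners are (203,162), (284,185), (227,275) and (130,236), with its grip bar at (203,179) and knob top at (211,200). In the side view the corners are (167,157), (273,182), (218,283) and (97,256), the bar is at (179,179) and the knob top at (197,203).

```bash
cat > h.py <<'E'
import numpy as np, cv2
from scipy.optimize import least_squares
from scipy.spatial.transform import Rotation as Ro
from station import *
def proj(ci,X,R=None,t=None):
    R=ci["R"] if R is None else R; t=ci["t"] if t is None else t
    c=np.asarray(X)@R.T+t; s=c[:,:2]/c[:,2:]; s=s*(1+ci["k1"]*(s**2).sum(1,keepdims=True))
    return s@ci["intrinsics"][:2,:2].T+ci["intrinsics"][:2,2]
def wristRt(s):
    T=np.eye(4); T[:3,:3]=Ro.from_quat(s["tool_rot"]).as_matrix(); T[:3,3]=s["eef_pos"]
    M=np.linalg.inv(T@camera_info("wrist")["hand_eye"]); return M[:3,:3],M[:3,3]
def world(p,P): # carrier mm -> world
    P=np.asarray(P,float)/1000; c,s=np.cos(p[2]),np.sin(p[2])
    return P@np.array([[c,s,0],[-s,c,0],[0,0,1]])+[p[0],p[1],0]
def rel(p,pt,s=None): # shift in tool axes (units of 0.3 m) and turn (units 180deg) to carrier point pt for the TCP, tool y along carrier y
    s=s or status.sense(); R=Ro.from_quat(s["tool_rot"])
    y=p[2]+np.pi/2; Y=np.array([np.cos(y),np.sin(y),0]); Z=np.array([0,0,-1.])
    G=Ro.from_matrix(np.c_[np.cross(Y,Z),Y,Z])
    return (R.inv()*G).as_rotvec()/np.pi, R.inv().apply(world(p,[pt])[0]-s["eef_pos"])/0.3
E
python3 - <<'E'
from h import *
ob={"scene":[(203,162),(284,185),(227,275),(130,236),(203,179),(211,199)],"side":[(167,157),(273,182),(218,283),(97,256),(179,179),(197,202)]}
def pts(s): return [[-120,-110,115],[-120,110,115],[120,110,115],[120,-110,115],[-35,-25,151],[20,30+s,173.5]]
ci={n:camera_info(n) for n in ob}
f=lambda p:np.concatenate([(proj(ci[n],world(p,pts(10*p[3])))-ob[n])*np.array([[.5]]*4+[[1]]*2) for n in ob]).ravel()
r=least_squares(f,[.5,-.2,-.4,.3]); print(r.x, r.fun.reshape(2,6,2).round(1).tolist())
for pt in([20,30,250],[20,30,144]): print(world(r.x,[pt]),*rel(r.x,pt))
E
```

```text
[ 0.58065749 -0.21943592 -0.37679571  0.43086998] [[[-2.8, -2.9], [0.6, -1.0], [-3.2, -0.3], [-5.6, -0.8], [0.0, -0.0], [-1.4, -0.7]], [[-0.8, -2.1], [1.7, -3.8], [3.8, 3.3], [-1.8, -0.2], [3.1, 0.5], [1.3, -0.1]]]
[[ 0.61029274 -0.19889933  0.25      ]] [-0.00050954 -0.00010363 -0.00571556] [-2.13312259 -1.66153304 -0.06281311]
[[ 0.61029274 -0.19889933  0.144     ]] [-0.00050954 -0.00010363 -0.00571556] [-2.13323253 -1.66096643  0.29051975]
```

Emit:
{"name": "apply_moves", "arguments": {
  "targets": [
    [0,0,0,-0.08,-0.06,-0.1,50],
    [0,0,0,-0.18,-0.14,-0.2,50],
    [0,0,0,-0.71,-0.55,-0.2,50],
    [0,0,0,-0.71,-0.55,-0.2,50],
    [0,0,0,-0.71,-0.55,-0.2,50],
    [0,0,0,-0.71,-0.55,-0.2,50],
    [0,0,0,-0.71,-0.55,-0.2,50],
    [0,0,0,-0.71,-0.55,-0.2,50]
  ]
}}

```text
time_s: 0.77
eef_pos: [0.348, 0.2678, 0.2912]
tool_rot: [0.2, 0.98, -0.001, 0.001]
ft_force: [0.4, 1.1, -0.2]
grip_width: 0.498
grasp_force: 0.0
```

Emit:
{"name": "apply_moves", "arguments": {
  "targets": [
    [0,0,0,-0.71,-0.55,0,50],
    [0,0,0,-0.71,-0.55,0,50],
    [0,0,0,-0.71,-0.55,0,50],
    [0,0,0,-0.71,-0.55,0,50],
    [0,0,0,-0.71,-0.55,0,50],
    [0,0,0,-0.71,-0.55,0,50],
    [0,0,0,-0.71,-0.55,0,50],
    [0,0,0,-0.71,-0.55,0,50]
  ]
}}

```text
time_s: 1.43
eef_pos: [0.4796, 0.0358, 0.2904]
tool_rot: [0.198, 0.98, -0.001, -0.0]
ft_force: [0.4, 0.4, 0.1]
grip_width: 0.498
grasp_force: 0.0
```

Emit:
{"name": "apply_moves", "arguments": {
  "targets": [
    [0,0,0,-0.6,-0.55,0,50],
    [0,0,0,-0.6,-0.55,0,50],
    [0,0,0,-0.6,-0.55,0,50],
    [0,0,0,-0.6,-0.55,0,50],
    [0,0,0,-0.6,-0.55,0,50],
    [0,0,0,-0.6,-0.55,0,50],
    [0,0,0,-0.6,-0.55,0,50],
    [0,0,0,-0.6,-0.55,0,50]
  ]
}}

```text
time_s: 2.1
eef_pos: [0.5807, -0.1826, 0.2898]
tool_rot: [0.197, 0.98, 0.001, -0.001]
ft_force: [-0.5, 0.8, -0.6]
grip_width: 0.495
grasp_force: 0.0
```

```bash
python3 - <<'E'
from h import *
s=status.sense(); cv2.imwrite("pics/w1.png",capture("wrist")[:,:,::-1]); print(s['time_s'],s['eef_pos'],s['tool_rot'],s['qpos'],s['ft_force'])
R,t=wristRt(s); print(proj(camera_info("wrist"),world([.5807,-.2194,-.3768],[[-35,-25,162],[20,34,173.5],[-120,-110,115],[60,-25,129]]),R,t))
E
```

```text
2.1 [ 0.58066501 -0.18259863  0.28979208] [ 1.97092989e-01  9.80383773e-01  6.47971735e-04 -1.26137450e-03] [-4.88030497e-01  3.38010086e-01  1.28387590e+00  5.22060587e-04
  1.52249447e+00 -1.66206864e+00] [-0.45442233  0.79647952 -0.57657853]
[[254.21559602 169.53264908]
 [317.10270786 226.20706049]
 [174.68284984  80.78121745]
 [267.36188529 243.4785512 ]]
```

View pics/w1.png

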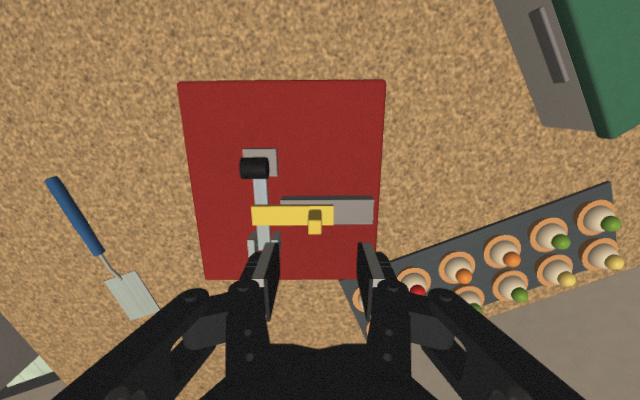

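The wrist view shows the red lid with corners (179,83) and (385,80), the bar at (254,168) and the knob near (315,222), all close to the prediction. I'll zoom in on the latch area.

```bash
python3 -c "
import cv2; i=cv2.imread('pics/w1.png')[140:290,230:390]; cv2.imwrite('pics/w1c.png',cv2.resize(i,None,fx=4,fy=4,interpolation=cv2.INTER_CUBIC))"
```

```text
(no output)
```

View pics/w1c.png

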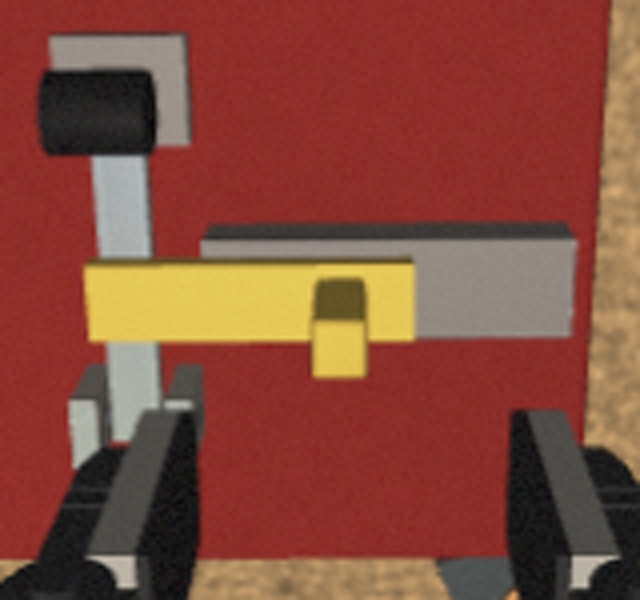

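```bash
python3 - <<'E'
from h import *
s=status.sense(); R,t=wristRt(s); ci=camera_info("wrist")
P=lambda d:[[-35,-38,151],[-35,-12,151],[12,23+d,173.5],[12,37+d,173.5],[28,23+d,173.5],[28,37+d,173.5],[-120,-110,115],[-120,110,115]]
o=np.array([[40,112],[155,112],[314,320],[367,320],[312,378],[367,378]])/4+[230,140]
o=np.r_[o,[[179,83],[385,80]]]
w=np.array([[1]]*6+[[.5]]*2)
f=lambda p:((proj(ci,world(p,P(10*p[3])),R,t)-o)*w).ravel()
r=least_squares(f,[.58,-.22,-.38,.3],x_scale=[.01,.01,.01,.1]); print(r.x,f(r.x).reshape(-1,2).round(1).tolist())
p=r.x; np.save("p.npy",p); k=30+10*p[3]
for pt in([20,k,190],[20,k,147]): print(world(p,[pt]),*rel(p,pt))
E
```

```text
[ 0.58069996 -0.22078784 -0.3875417   0.46284415] [[1.7, 0.2], [-1.0, -0.1], [-0.8, 0.1], [0.4, -0.0], [0.0, 0.6], [0.4, 0.5], [-2.5, -1.1], [1.2, -0.8]]
[[ 0.61230334 -0.19628569  0.19      ]] [ 0.00033412 -0.00077577 -0.00243426] [-0.11853401 -0.00554857  0.3340657 ]
[[ 0.61230334 -0.19628569  0.147     ]] [ 0.00033412 -0.00077577 -0.00243426] [-0.11888391 -0.00569769  0.47739853]
```

Emit:
{"name": "apply_moves", "arguments": {
  "targets": [
    [0,0,-0.0024,-0.119,-0.006,0.05,50],
    [0,0,-0.0024,-0.119,-0.006,0.18,50],
    [0,0,-0.0024,-0.119,-0.006,0.3,50],
    [0,0,-0.0024,-0.119,-0.006,0.4,50],
    [0,0,-0.0024,-0.119,-0.006,0.47,50],
    [0,0,-0.0024,-0.119,-0.006,0.47,50],
    [0,0,-0.0024,-0.119,-0.006,0.47,50]
  ]
}}

```text
time_s: 2.73
eef_pos: [0.612, -0.1952, 0.15]
tool_rot: [0.191, 0.981, 0.001, -0.001]
ft_force: [0.3, -1.1, 0.9]
grip_width: 0.499
grasp_force: 0.0
```

```bash
python3 - <<'E'
from h import *
p=np.load("p.npy"); print(*rel(p,[20,30+10*p[3],147]),status.sense()['ft_force'])
cv2.imwrite("pics/w2.png",capture("wrist")[100:400,160:480,::-1])
E
```

```text
[ 0.00020244 -0.00085169  0.00070368] [-0.00218799 -0.002958    0.00999467] [ 0.33965209 -1.07037473  0.89493041]
```

View pics/w2.png

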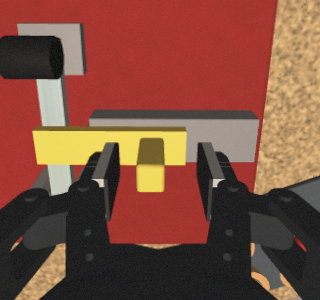

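The knob sits between the fingers, slightly left of centre. Next I close on it and slide.

Emit:
{"name": "apply_moves", "arguments": {
  "targets": [
    [0,0,0,0,-0.003,0.005,0],
    [0,0,0,0,-0.003,0.005,0],
    [0,0,0,0,-0.003,0.005,0],
    [0,0,0,0,-0.003,0.005,0],
    [0,0,0,0,-0.003,0.005,0],
    [0,0,0,0,-0.003,0.005,0]
  ],
  "squeeze": 25
}}

```text
time_s: 3.28
eef_pos: [0.6134, -0.1988, 0.1511]
tool_rot: [0.193, 0.981, -0.0, 0.002]
ft_force: [-0.6, 1.5, 6.2]
grip_width: 0.16
grasp_force: 28.1
```

Emit:
{"name": "apply_moves", "arguments": {
  "targets": [
    [0,0,0,0,0.02,0,0],
    [0,0,0,0,0.04,0,0],
    [0,0,0,0,0.06,0,0],
    [0,0,0,0,0.08,0,0],
    [0,0,0,0,0.095,0,0],
    [0,0,0,0,0.095,0,0],
    [0,0,0,0,0.095,0,0]
  ]
}}

```text
time_s: 3.87
eef_pos: [0.6244, -0.1721, 0.1511]
tool_rot: [0.192, 0.981, -0.0, 0.002]
ft_force: [-0.1, 1.6, 6.8]
grip_width: 0.16
grasp_force: 28.1
```

Emit:
{"name": "apply_moves", "arguments": {
  "targets": [
    [0,0,0,0,0.006,0,0],
    [0,0,0,0,0.012,0,0],
    [0,0,0,0,0.016,0,0],
    [0,0,0,0,0.016,0,0],
    [0,0,0,0,0.016,0,0]
  ]
}}

```text
time_s: 4.28
eef_pos: [0.6251, -0.1704, 0.1511]
tool_rot: [0.193, 0.981, -0.002, 0.001]
ft_force: [-3.1, -5.8, 6.3]
grip_width: 0.157
grasp_force: 28.1
```

```bash
python3 - <<'E'
from h import *
p=np.load("p.npy"); s=status.sense(); print(s['eef_pos'],rel(p,[20,66,147])[1]*300,s['ft_force'])
E
```

```text
[ 0.62508354 -0.17043651  0.15111749] [2.07877457 2.62412136 4.10058208] [-3.14888993 -5.78977512  6.25167947]
```

Emit:
{"name": "apply_moves", "arguments": {
  "targets": [
    [0,0,0,0,-0.01,0,40],
    [0,0,0,0,-0.01,0,40],
    [0,0,0,0,-0.01,0,40],
    [0,0,0,0,-0.01,-0.08,50],
    [0,0,0,0,-0.01,-0.2,60],
    [0,0,0,0,-0.01,-0.25,60],
    [0,0,0,0.1,-0.15,-0.25,60],
    [0,0,0,0.17,-0.27,-0.25,60]
  ]
}}

```text
time_s: 4.95
eef_pos: [0.5563, -0.2165, 0.225]
tool_rot: [0.19, 0.982, -0.0, 0.002]
ft_force: [-0.1, -0.7, -0.7]
grip_width: 0.601
grasp_force: 0.0
```

```bash
python3 - <<'E'
from h import *
p=np.load("p.npy"); s=status.sense(); cv2.imwrite("pics/w3.png",capture("wrist")[:,:,::-1])
print(s['eef_pos'],s['ft_force'],*rel(p,[-35,-27,131]))
E
```

```text
[ 0.55629014 -0.21650813  0.22503168] [-0.1181453  -0.67052538 -0.66346256] [-1.41073730e-03 -1.05669453e-03  3.14198877e-05] [ 0.01886578 -0.04696168  0.31011672]
```

View pics/w3.png

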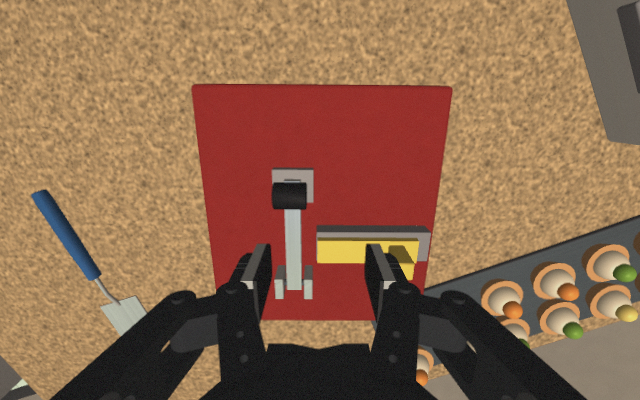

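The tab is clear of the lever. The bar's centre is at (290,196). I'll check it against the model.

```bash
python3 - <<'E'
from h import *
p=np.load("p.npy"); s=status.sense(); R,t=wristRt(s); ci=camera_info("wrist")
f=lambda q:(proj(ci,world(p,[[q[0],q[1],151]]),R,t)-[290,196]).ravel()
b=least_squares(f,[-35.,-25.]).x; print(b,*rel(p,[b[0],b[1],132]))
E
```

```text
[-39.93076129 -33.55445096] [-1.41073730e-03 -1.05669453e-03  3.14198877e-05] [ 0.03531463 -0.06882266  0.30693483]
```

The two disagree, probably because the arm was still settling during the picture. I'll move over the bar, settle and look again.

Emit:
{"name": "apply_moves", "arguments": {
  "targets": [
    [0,0,0,0.02,-0.05,0.05,60],
    [0,0,0,0.02,-0.05,0.05,60],
    [0,0,0,0.02,-0.05,0.05,60],
    [0,0,0,0.02,-0.05,0.05,60]
  ]
}}

```text
time_s: 5.33
eef_pos: [0.5446, -0.2287, 0.2089]
tool_rot: [0.192, 0.981, 0.0, 0.0]
ft_force: [0.2, -0.2, -0.0]
grip_width: 0.596
grasp_force: 0.0
```

```bash
python3 - <<'E'
from h import *
p=np.load("p.npy"); s=status.sense(); im=capture("wrist")[:,:,::-1]; cv2.imwrite("pics/w4.png",im)
R,t=wristRt(s); ci=camera_info("wrist")
g=im.max(2); m=(g<55).astype(np.uint8); m[240:]=0
n,l,st,c=cv2.connectedComponentsWithStats(m)
for i in np.argsort(-st[1:,4])[:4]+1: print(st[i],c[i])
print(proj(ci,world(p,[[-35,-25,151]]),R,t),s['eef_pos'],s['joint_vel'])
print(*rel(p,[-35,-25,132]))
E
```

```text
[291 197  36  28 975] [308.40923077 210.44820513]
[615 231  25   9  52] [627.67307692 235.28846154]
[ 61 218   2   3   4] [ 61.5 219. ]
[ 50 202   2   4   4] [ 50.5 203.5]
[[310.84122895 210.04951641]] [ 0.54459569 -0.2286626   0.20893446] [ 0.01156648 -0.00134083 -0.01250339 -0.00126381 -0.00075853 -0.00323984]
[0.00012279 0.00018583 0.00029496] [ 0.01614894 -0.0143335   0.25718628]
```

View pics/w4.png

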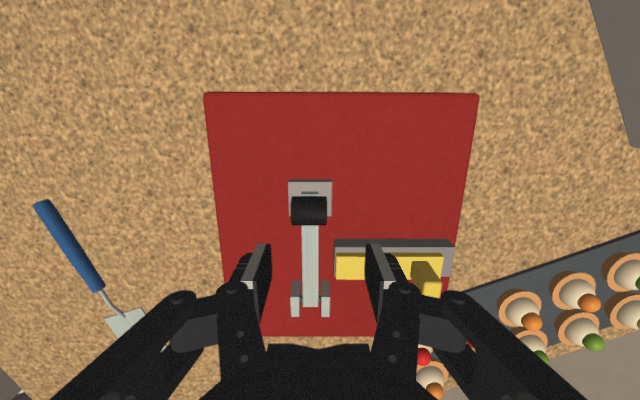

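The bar blob at (308.4,210.5) against a predicted (310.8,210.0) puts it about 2 mm toward -y, which matches where the tab stopped. I'm descending to grip it.

Emit:
{"name": "apply_moves", "arguments": {
  "targets": [
    [0,0,0,0.016,-0.02,0.05,60],
    [0,0,0,0.016,-0.02,0.14,60],
    [0,0,0,0.016,-0.02,0.21,60],
    [0,0,0,0.016,-0.02,0.245,60],
    [0,0,0,0.016,-0.02,0.245,60],
    [0,0,0,0.016,-0.02,0.245,60]
  ]
}}

```text
time_s: 5.88
eef_pos: [0.5379, -0.2325, 0.1355]
tool_rot: [0.192, 0.981, 0.0, -0.0]
ft_force: [0.6, 0.7, 0.9]
grip_width: 0.6
grasp_force: 0.0
```

Emit:
{"name": "apply_moves", "arguments": {
  "targets": [
    [0,0,0,0,0,0,0],
    [0,0,0,0,0,0,0],
    [0,0,0,0,0,0,0],
    [0,0,0,0,0,0,0],
    [0,0,0,0,0,0,0],
    [0,0,0,0,0,0,0]
  ],
  "squeeze": 25
}}

```text
time_s: 6.38
eef_pos: [0.5383, -0.2334, 0.137]
tool_rot: [0.192, 0.981, -0.001, 0.002]
ft_force: [1.1, 1.0, 5.3]
grip_width: 0.301
grasp_force: 28.0
```

```bash
python3 - <<'E'
from h import *
p=np.load("p.npy"); s=status.sense()
print(*rel(p,[-35,-25,132]),s['grip_width']*85,s['grasp_force'],s['ft_force'])
a0=np.arctan2(22,-95); r=np.hypot(22,95)
for d in range(0,106,10):
    a=a0-np.radians(d); print(d,((np.cos(a)*r+95)/300).round(3),((np.sin(a)*r-22)/300).round(3))
E
```

```text
[-1.19142113e-04  1.09539289e-03  7.41391327e-05] [0.00184325 0.00897261 0.01653417] 25.568375883373136 28.017364740371704 [1.06106502 1.04478247 5.25772835]
0 -0.0 -0.0
10 0.018 0.054
20 0.044 0.104
30 0.079 0.149
40 0.121 0.186
50 0.169 0.216
60 0.222 0.238
70 0.277 0.249
80 0.334 0.251
90 0.39 0.243
100 0.444 0.226
```

Emit:
{"name": "apply_moves", "arguments": {
  "targets": [
    [0,0,0,-0.008,0,-0.027,0],
    [0,0,0,-0.018,0,-0.054,0],
    [0,0,0,-0.03,0,-0.08,0],
    [0,0,0,-0.044,0,-0.104,0],
    [0,0,0,-0.061,0,-0.127,0],
    [0,0,0,-0.079,0,-0.149,0],
    [0,0,0,-0.099,0,-0.168,0],
    [0,0,0,-0.121,0,-0.186,0]
  ]
}}

```text
time_s: 7.05
eef_pos: [0.5705, -0.2465, 0.1916]
tool_rot: [0.192, 0.981, 0.0, -0.001]
ft_force: [-2.9, -0.4, -2.9]
grip_width: 0.296
grasp_force: 24.8
```

Emit:
{"name": "apply_moves", "arguments": {
  "targets": [
    [0,0,0,-0.024,0,-0.016,0],
    [0,0,0,-0.048,0,-0.03,0],
    [0,0,0,-0.074,0,-0.042,0],
    [0,0,0,-0.101,0,-0.052,0],
    [0,0,0,-0.128,0,-0.058,0],
    [0,0,0,-0.156,0,-0.063,0],
    [0,0,0,-0.184,0,-0.065,0],
    [0,0,0,-0.213,0,-0.065,0]
  ]
}}

```text
time_s: 7.72
eef_pos: [0.6301, -0.2711, 0.212]
tool_rot: [0.192, 0.981, -0.0, -0.0]
ft_force: [-4.0, -0.2, 0.5]
grip_width: 0.295
grasp_force: 24.5
```

Emit:
{"name": "apply_moves", "arguments": {
  "targets": [
    [0,0,0,-0.028,0,0.003,0],
    [0,0,0,-0.056,0,0.008,0],
    [0,0,0,-0.06,0,0.009,0],
    [0,0,0,-0.06,0,0.009,0],
    [0,0,0,-0.06,0,0.009,0]
  ]
}}

```text
time_s: 8.13
eef_pos: [0.6482, -0.2785, 0.2093]
tool_rot: [0.192, 0.981, -0.001, 0.002]
ft_force: [0.1, -1.5, 5.0]
grip_width: 0.298
grasp_force: 24.7
```

```bash
python3 - <<'E'
from h import *
p=np.load("p.npy"); s=status.sense()
print(rel(p,[82,-25,205])[1]*300,s['grip_width']*85,s['ft_force'],s['eef_pos'])
E
```

```text
[2.32413508 2.95785092 4.33052546] 25.34943794428467 [ 0.0728563  -1.45447603  5.04096749] [ 0.64819115 -0.27852971  0.20934205]
```

The bar moved 119 mm forward and 72 mm up, so the lever is at about 91°. I'm releasing it and backing off straight up.

Emit:
{"name": "apply_moves", "arguments": {
  "targets": [
    [0,0,0,0,0,0,55],
    [0,0,0,0,0,0,55],
    [0,0,0,0,0,0,55],
    [0,0,0,0,0,0,55],
    [0,0,0,0,0,-0.1,55],
    [0,0,0,0,0,-0.2,55],
    [0,0,0,0,0,-0.3,55],
    [0,0,0,0,0,-0.4,55]
  ]
}}

```text
time_s: 8.8
eef_pos: [0.6466, -0.2772, 0.3289]
tool_rot: [0.192, 0.981, 0.0, -0.0]
ft_force: [0.5, -0.3, 0.3]
grip_width: 0.554
grasp_force: 0.0
```

Emit:
{"name": "apply_moves", "arguments": {
  "targets": [
    [0,0,0,0.1,0,0,55],
    [0,0,0,0.2,0,0,55],
    [0,0,0,0.3,0,0,55],
    [0,0,0,0.4,0,0,55],
    [0,0,0,0.5,0,0,55],
    [0,0,0,0.5,0,0,55],
    [0,0,0,0.5,0,0,55],
    [0,0,0,0.5,0,0,55]
  ]
}}

```text
time_s: 9.47
eef_pos: [0.5084, -0.2211, 0.3284]
tool_rot: [0.192, 0.981, -0.0, 0.001]
ft_force: [-0.5, 0.2, -0.3]
grip_width: 0.549
grasp_force: 0.0
```

```bash
python3 - <<'E'
from h import *
a=capture("side"); cv2.imwrite("pics/s5.png",cv2.resize(a[120:320,60:340,::-1],None,fx=2.8,fy=2.8))
p=np.load("p.npy"); print((proj(camera_info("side"),world(p,[[82,-27,224],[60,-27,129]]))-[60,120])*2.8)
E
```

```text
[[194.38976028 229.54748167]
 [268.87981926 311.95277986]]
```

View pics/s5.png

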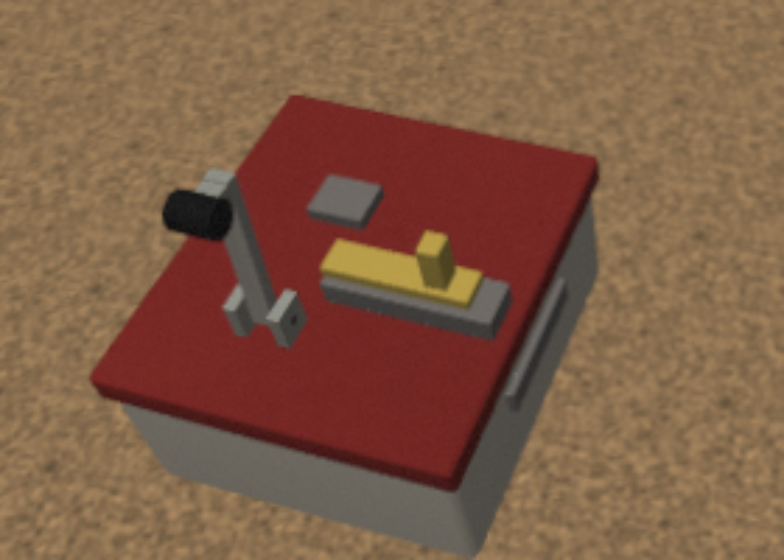

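The lever is up with the bar at crop (197,214), and the tab is at its stop. The bar reads slightly high against the prediction, so I'll estimate the angle using nearby lid features.

```bash
python3 - <<'E'
from h import *
ci=camera_info("side"); U=lambda q:np.array(q)/2.8+[60,120]
# crop pixels: lid top corners, knob top centre
o=U([[295,96],[598,158],[452,480],[93,380],[434,240]]); b=U([197,214])
P=[[-120,-110,115],[-120,110,115],[120,110,115],[120,-110,115],[20,66,173.5]]
r=least_squares(lambda p:(proj(ci,world(p,P))-o).ravel(),[.58,-.22,-.39]); print(r.x,r.fun.round(1))
a0=np.arctan2(22,-95)
for q in (r.x,np.load("p.npy")):
  for d in (75,80,85,90,95,100):
    a=a0-np.radians(d); print(d,proj(ci,world(q,[[60+97.5*np.cos(a),-25,129+97.5*np.sin(a)]]))[0]-b)
E
```

```text
[ 0.58173014 -0.22252105 -0.38819811] [-0.7 -1.3  1.7 -0.8  0.9 -0.4 -2.2 -0.2  0.3  1.5]
75 [ 7.95376367 -7.95184087]
80 [ 4.80095064 -3.52820417]
85 [1.77970818 1.31134076]
90 [-1.07339289  6.52390681]
95 [-3.72283243 12.05938332]
100 [-6.13500662 17.86111215]
75 [ 9.32990336 -8.5859974 ]
80 [ 6.19531999 -4.17250133]
85 [3.19092567 0.65697065]
90 [0.3530605  5.85966387]
95 [-2.28296866 11.38560483]
100 [-4.68374756 17.1782734 ]
```

```bash
python3 - <<'E'
from h import *
q=[.5817,-.2225,-.388]; a0=np.arctan2(22,-95); s=status.sense()
print(s['time_s'],s['joint_vel'].round(3) if hasattr(s['joint_vel'],'round') else '')
for n in("scene","side"):
    ci=camera_info(n); im=capture(n)
    c0=proj(ci,world(q,[[82,-25,224]]))[0]; x,y=c0.astype(int)-22
    m=(im[y:y+44,x:x+44].max(2)<55).astype(np.uint8); k,l,st,c=cv2.connectedComponentsWithStats(m)
    i=1+np.argmax(st[1:,4]); b=c[i]+[x,y]; print(n,b,st[i])
    for d in (80,85,90,95):
        a=a0-np.radians(d); print(d,proj(ci,world(q,[[60+97.5*np.cos(a),-25,129+97.5*np.sin(a)]]))[0]-b)
    ky=(im[:,:,0]>120)&(im[:,:,2]<90)&(im[:,:,1]>90)
    if n=="scene":
        X=np.clip(np.array(proj(ci,world(q,[[20,66,173.5]]))[0]).astype(int),0,639); print("knob",X)
        x,y=x-40,y-40; cv2.imwrite("pics/s6.png",cv2.resize(im[130:290,110:300,::-1],None,fx=3,fy=3))
E
```

```text
9.5167 [ 0.     0.018 -0.008  0.     0.002 -0.002]
scene [151.33333333 187.92735043] [ 16  11  21  15 234]
80 [ 2.5643167  -3.25534051]
85 [-0.80380526  0.42013425]
90 [-4.02347218  4.42618559]
95 [-7.05723372  8.72653558]
knob [222 203]
side [130.48414986 196.2795389 ] [ 11   8  25  18 347]
80 [ 4.69887042 -3.39218467]
85 [1.67894381 1.44738835]
90 [-1.17287364  6.65999273]
95 [-3.82107634 12.19551859]
```

View pics/s6.png

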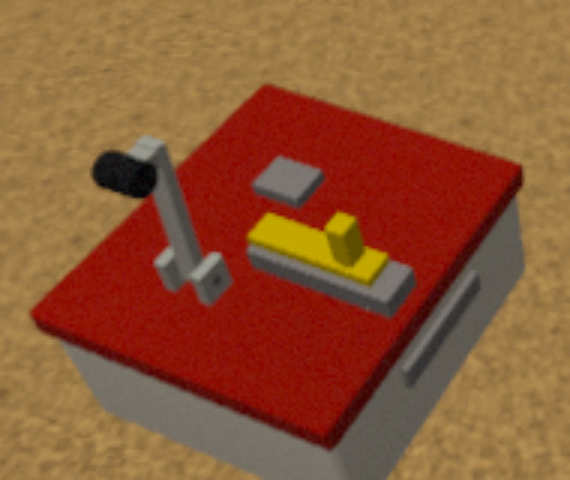

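Both cameras put the lever near 85°, so I'll regrip it and bring it about 4° further.

Emit:
{"name": "apply_moves", "arguments": {
  "targets": [
    [0,0,0,-0.1,0,0,55],
    [0,0,0,-0.2,0,0,55],
    [0,0,0,-0.3,0,0,55],
    [0,0,0,-0.4,0,0,55],
    [0,0,0,-0.5,0,0,55],
    [0,0,0,-0.5,0,0,55],
    [0,0,0,-0.5,0,0.1,55],
    [0,0,0,-0.5,0,0.2,55]
  ]
}}

```text
time_s: 10.28
eef_pos: [0.6486, -0.2785, 0.2678]
tool_rot: [0.192, 0.981, -0.001, 0.002]
ft_force: [-0.2, -0.5, -0.9]
grip_width: 0.546
grasp_force: 0.0
```

Emit:
{"name": "apply_moves", "arguments": {
  "targets": [
    [0,0,0,0,0,0.1,55],
    [0,0,0,0,0,0.19,55],
    [0,0,0,0,0,0.19,55],
    [0,0,0,0,0,0.19,0],
    [0,0,0,0,0,0.19,0],
    [0,0,0,0,0,0.19,0],
    [0,0,0,0,0,0.19,0],
    [0,0,0,0,0,0.19,0]
  ],
  "squeeze": 25
}}

```text
time_s: 10.95
eef_pos: [0.6472, -0.278, 0.2123]
tool_rot: [0.192, 0.981, -0.0, 0.001]
ft_force: [-0.3, -1.6, -3.0]
grip_width: 0.296
grasp_force: 29.7
```

Emit:
{"name": "apply_moves", "arguments": {
  "targets": [
    [0,0,0,-0.008,0,0.001,0],
    [0,0,0,-0.016,0,0.002,0],
    [0,0,0,-0.024,0,0.004,0],
    [0,0,0,-0.024,0,0.004,0],
    [0,0,0,-0.024,0,0.004,0],
    [0,0,0,-0.024,0,0.004,0]
  ]
}}

```text
time_s: 11.45
eef_pos: [0.6538, -0.2808, 0.2106]
tool_rot: [0.192, 0.981, -0.001, 0.001]
ft_force: [-2.9, -2.0, 2.5]
grip_width: 0.295
grasp_force: 30.1
```

Emit:
{"name": "apply_moves", "arguments": {
  "targets": [
    [0,0,0,0,0,0,55],
    [0,0,0,0,0,0,55],
    [0,0,0,0,0,0,55],
    [0,0,0,0,0,0,55],
    [0,0,0,0,0,-0.1,55],
    [0,0,0,0,0,-0.2,55],
    [0,0,0,0,0,-0.3,55],
    [0,0,0,0,0,-0.4,55]
  ]
}}

```text
time_s: 12.12
eef_pos: [0.6534, -0.2799, 0.3309]
tool_rot: [0.192, 0.981, 0.0, 0.0]
ft_force: [0.7, 0.3, 0.1]
grip_width: 0.551
grasp_force: 0.0
```

Emit:
{"name": "apply_moves", "arguments": {
  "targets": [
    [0,0,0,0.1,0,0,55],
    [0,0,0,0.2,0,0,55],
    [0,0,0,0.3,0,0,55],
    [0,0,0,0.4,0,0,55],
    [0,0,0,0.5,0,0,55],
    [0,0,0,0.5,0,0,55],
    [0,0,0,0.5,0,0,55],
    [0,0,0,0.5,0,0,55]
  ]
}}

```text
time_s: 12.78
eef_pos: [0.5152, -0.2239, 0.3303]
tool_rot: [0.192, 0.981, -0.0, 0.001]
ft_force: [0.2, 0.0, 1.2]
grip_width: 0.551
grasp_force: 0.0
```

```bash
python3 - <<'E'
from h import *
q=[.5817,-.2225,-.388]; a0=np.arctan2(22,-95)
for n in("scene","side"):
    ci=camera_info(n); im=capture(n)
    c0=proj(ci,world(q,[[82,-25,224]]))[0]; x,y=c0.astype(int)-22
    m=(im[y:y+44,x:x+44].max(2)<55).astype(np.uint8); k,l,st,c=cv2.connectedComponentsWithStats(m)
    i=1+np.argmax(st[1:,4]); b=c[i]+[x,y]; print(n,b,st[i])
    for d in (85,90,95):
        a=a0-np.radians(d); print(d,proj(ci,world(q,[[60+97.5*np.cos(a),-25,129+97.5*np.sin(a)]]))[0]-b)
E
```

```text
scene [148.87447699 190.92887029] [ 13  14  22  15 239]
85 [ 1.65505108 -2.58138561]
90 [-1.56461584  1.42466573]
95 [-4.59837738  5.72501572]
side [128.26890756 200.232493  ] [  9  12  25  18 357]
85 [ 3.8941861  -2.50556574]
90 [1.04236866 2.70703864]
95 [-1.60583405  8.2425645 ]
```

The lever now reads about 88–90° in both cameras, so I'm handing in.

```bash
python3 -c "
from station import *; print(hand_in())"
```

```text
the job is handed in; nothing more can be done
None
```

I slid the red carrier's yellow tab to its stop, clear of the latch, then swung the latch up to about 88–90° by camera and left it there. The gripper is clear, the green carrier was not touched, and I handed the job in at about 13 s; no verdict was shown.

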